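Take the garlic basket off its hook and stand it on the kitchen scale

TASK

Unhook the little wire basket with the garlic bulb in it from the deep upturned hook under the rack's shelf, without straining the rack, and stand it gently, upright, in the middle of the kitchen scale's plate with the garlic still inside. Leave the salt shaker, the mug and the measuring cup where they are.

Things in the scene. Friction and masses are not known exactly. Their poses are not given: they have to be found in the camera images.
- rack: Counter rack, fixed. Wooden foot 170 x 170 x 15 mm, x -45 to 125; origin on the worktop; x to its back, z up, front (-x) towards the robot. Two 12 mm posts, 380 mm high, at x 102, y +-65 mm. A horizontal 8 mm hook rod runs from their cross bar forward at y = 0 to an upturned finger at x -5 mm. Above it a shelf board with two fixed spice jars, up to 460 mm high; nothing in front of it.
- hook_saddle (a point): Top of the hook rod where the loop hangs: x 10, y 0, z 285 mm in the rack's frame, 15 mm behind the finger's axis. The saddle is free from 9 mm in front of this point to 16 mm behind it, where an 18 mm stop collar sits on the rod. Axes as the rack's.
- hook_sleeve (a point): Top of the upturned finger's sleeve (11 mm thick, 21 mm long), 12 mm above the saddle, x -5, y 0 in the rack's frame. An 8 mm round-ended pin stands in it: its tip is 16 to 36 mm above the saddle, set differently each time and not reported, but the shelf board's underside is always 13 mm above the tip (pin and board are one clamped, unyielding unit).
- under_shelf_front (a point): Point on the worktop straight below the middle of the shelf board's front edge, x -25, y 0 in the rack's frame. The board is 160 mm wide, 12 mm thick, and reaches from x -25 to +120 mm; its height: see hook_sleeve.
- basket: Round steel wire basket (94 mm across the rim, 80 mm at the floor, 45 mm high, 0.15 to 0.3 kg), hanging by its loop. Origin at the centre of its underside, z up its axis. Wires rise from the rim at y +-47 mm to an upright round wooden grip on the axis, 20 mm thick, 74 to 142 mm above the underside; above it a 7 mm stem to 196 mm, then the loop.
- basket_grip (a point): Point on the basket's axis inside the lower part of the wooden grip, 98 mm above the underside: a good place to take it. A hand tilted 35 to 45 degrees from vertical, pointing away from the robot (the rack's +x) and down, and closing sideways (along y), clears hook and shelf even when lifted; a vertical hand hits them.
- basket_loop (a point): Underside of the loop's top wire, 258 mm above the basket's underside; rests on the rod at first. Loop: 5 mm wire in the basket's y-z plane, inside 22 wide, 60 mm high. Its top wire must pass through the 13 mm gap between pin tip and board, drawn straight along the rack's -x: 30 mm takes it off the hook, 60 mm clears the board before raising it further. Lifted too far it touches the board.
- garlic: Garlic bulb, 56 mm across and 56 mm high, 34 g, lying loose in the basket; origin at the centre of its underside.
- kitchen_scale: Flat electronic kitchen scale, fixed, 230 (x) x 190 (y) x 22 mm, black case with a light plate and two small keys at its -x end; origin at the centre of its underside.
- scale_plate (a point): Middle of the top of the scale's plate, 22 mm above the worktop; the plate measures 166 (the scale's x) x 184 mm (y).
- salt_shaker: Glass salt shaker, 44 mm across, 90 mm high, standing between rack and scale; origin at the centre of its underside. Bystander.
- mug: White mug, 82 mm across (114 with the handle), 91 mm high, to the robot's right; origin at the underside. Bystander.
- cup_full: Steel measuring cup with a strap handle, 163 mm long, 49 mm high, to the robot's left; origin at the underside. Bystander.

How it is judged:
On the way:
1. the loop has been lifted past the hook's tip and drawn off to the front, the basket in the hand with the garlic in it (x of basket_loop in the frame of hook_saddle below -0.03 m and z of basket_loop in the frame of hook_saddle above 0.008 m and contact force between basket and rack below 0.1 N and contact force between basket and the fingers above 1 N and distance between garlic and basket below 0.045 m), for 0.1 s.
At the end, for the whole second after the job is handed in: the basket stands upright (within 0.1 rad) and at rest on the scale's plate, its axis within 25 mm of the plate's middle, the garlic in it (horizontal distance between basket and scale_plate below 0.025 m and z of basket in the frame of scale_plate between -0.004 and 0.004 m and angle between basket's own z axis and vertical below 0.1 rad and distance between garlic and basket below 0.045 m and linear speed of basket below 0.02 m/s and contact force between basket and kitchen_scale above 0.5 N); the robot touches nothing.
It fails at once if the rack is pushed or pulled hard, by the basket or the robot (over 25 N) (contact force between any of basket, the arm and rack above 25 N).
It fails at once if the basket is banged down on the scale (over 25 N) (contact force between basket and kitchen_scale above 25 N).
It fails at once if the salt shaker, mug or measuring cup is disturbed (moved over 20 mm) (distance of any of salt_shaker, mug, cup_full from where it was at the start of the episode above 0.02 m).
It also fails if it takes over 64 s, if anything falls off the work surface, if the arm or the gripper's body presses on something with over 40 N, if the wrist force passes 120 N, or if a joint passes its speed limit or range.

ROBOT

A 6-joint arm with a two-finger parallel gripper is mounted at the origin on a cart in front of the work surface, level with it; the furniture and walls round the work are solid. World frame = base frame: x ahead of the robot, y to its left, z up, the work surface at z = 0. Lengths are in m, angles in rad, forces in N, time in s.
With the tool pointing down it reaches from about 0.425 to 0.95 m from the base axis. Payload 3.5 kg.
Tool frame: the origin (TCP) lies at the very end of the fingers, on their centre line; the grasp point (between the pads) lies 19 mm behind it; z points along the fingers, y is the line along which they close (so a half turn about z gives the same grasp; the last joint's range is limited). The gripper opens to 85 mm and grips with 20 to 120 N. Pads are 22 mm wide; open, the fingers measure 114 mm over their backs; the gripper's body (76 mm by 85 mm) begins 54 mm behind the grasp point. The pads swing forward as they close: fully open they stand 13 mm farther back than shut.
Start: joints at [-1.354, 0.286, 1.577, -0, 1.279, -0.15], TCP at [0.242, -0.63, 0.231] pointing down, gripper open.
Joint ranges: [-2.77, 2.77], [-0.9, 2.22], [0.21, 2.48], [-1.53, 4.67], [0.24, 2.81], [-2.84, 2.84]. Speed limits (rad/s): [2.79, 2.79, 3.14, 3.14, 3.14, 3.14].

INTERFACE

Orientations are given as a unit quaternion [x, y, z, w].
In Python, from plant import ctrl gives the robot as it stands.
- The arm moves only by the tool carry_out, never from a script. Its argument "deltas" is one flat list of numbers, 6 for each row, row after row: the shift along the tool's x, y, z in m, then the turn, a rotation vector about the tool's x, y, z in rad. A call has 1 to 5 rows; each row is the pose to reach, as a shift and turn from the pose commanded when the call began, along the tool's axes at that moment; what a row does not reach only later rows make up. A row lasts 1/8 s, in which the tool goes at most 62.5 mm and 10.7 degrees, less where a joint would pass 70% of its speed; a pose out of reach is approached as far as the arm can. A call with a gripper value outside its range is refused whole. "grip" is the opening in per cent of the stroke, from 0 (shut) to 100 (fully open), set as the call begins (left out, the last holds). The fingers move at their own pace and stop on an object; "grip_force" is the grip in N (left out, the last holds). Time passes only in rows, so rows that repeat a pose let the fingers close. It gives the time, the measured TCP pose, the force, the opening and the grip force at its end, in the units of the state.
- ctrl.get_state(): the state, without advancing time (a new reading comes with each control period).
- ctrl.read_camera(name): name is "side" or "top" or "wrist"; returns (picture, depth): 400x640x3 uint8, red, green, blue; 400x640 float32, m along the optical axis (not along the pixel's ray), 0 where there is no reading.
- ctrl.camera_model(name): a dict with "intrinsics" (3x3 intrinsics, pixels), "extrinsics" (4x4, takes a point from world to camera coordinates); the wrist camera has in their place "hand_eye" (4x4, takes a point from camera to tool coordinates, whose origin is the TCP and whose axes are the flange's). Camera axes: x right, y down, z forward; pixel columns grow to the right and rows downward; lengths in m; the calibration is good to about 2 mm. A picture is of the moment at which its call begins: read the wrist's pose just before it. camera_model takes no time and is no camera call.
- ctrl.sign_off(): hands the job in; it is judged then, once.
Trained networks look in the newest picture that a camera, given by its name, has taken for a name from the list of things; names that differ only in an ending like _2 or _b are one class to them, and where a whole thing is asked for, a point or a joint stands for the part that bears it (a point fixed in the world has none). Each returns a list of dicts, best first, with "score" (0 to 1); they miss things now and then, are a little off and sometimes report something else, mostly with a low value. They report only what shows in the picture. A call takes as long as a camera call.
- ctrl.find_in(camera, query): "uv" ([column, row] in pixels, amid what is visible of it).
The state is a dict: "time": time; "qpos": joint angles; "dq": joint speeds; "joint_efforts": joint torques, N m; "eef_pos": TCP position; "tcp_rot": TCP orientation; "contact_force": force on the tool from outside, world axes, zero at the start; "wrist_torque": the same for the moment, N m; "opening": opening from 0.0 (shut) to 1.0 (fully open); "finger_force": force on a finger pad.
Only numpy, scipy, OpenCV 4.12 (cv2) and the standard library are available. Lean on these libraries where they do the work, as an engineer would, in place of code of your own. Each camera call takes 0.05 s, during which the arm holds its last target. There are 200 camera calls.

## Working session

There is one attempt and no reset: what is moved stays moved. The work goes in short steps, Python scripts to look and compute and a tool call to move; the robot and the scene stay as the last step left them, time stands still between calls to the robot, and variables do not carry over. Pictures are saved under pics/ and viewed, at most 10 in all, crops included, and the job is handed in when it is done.

Besides the shell and the picture viewer there is one more tool, called after "Call:" as name(argument=value, ...) on one line, values as JSON. carry_out: Moves the arm, as the interface text tells. Its arguments: {"type":"object","properties":{"deltas":{"type":"array"},"grip":{"type":"number"},"grip_force":{"type":"number"}},"required":["deltas"]}

```bash
mkdir -p pics; cat > h.py <<'E'
import numpy as np, cv2
from plant import ctrl
from scipy.spatial.transform import Rotation as R
def cam(name):
    s=ctrl.get_state(); im,d=ctrl.read_camera(name); m=ctrl.camera_model(name)
    K=np.array(m["intrinsics"])
    if "extrinsics" in m: T=np.linalg.inv(np.array(m["extrinsics"]))
    else:
        W=np.eye(4); W[:3,:3]=R.from_quat(s["tcp_rot"]).as_matrix(); W[:3,3]=s["eef_pos"]; T=W@np.array(m["hand_eye"])
    return im,d,K,T
def cloud(d,K,T):
    v,u=np.mgrid[:d.shape[0],:d.shape[1]]
    p=np.stack([(u-K[0,2])*d/K[0,0],(v-K[1,2])*d/K[1,1],d],-1)@T[:3,:3].T+T[:3,3]
    p[d==0]=np.nan
    return p
def proj(P,K,T):
    c=np.linalg.inv(T)@np.append(P,1); q=K@c[:3]; return q[:2]/q[2]
E
python3 - <<'E'
from h import *
print(ctrl.get_state())
for n in ["side","top"]:
    im,d,K,T=cam(n); P=cloud(d,K,T); cv2.imwrite(f"pics/{n}0.png",im[...,::-1]); np.savez(f"{n}0.npz",P=P,im=im,d=d,K=K,T=T)
    print(n,K[0],T[:3,3].round(3),T[:3,2].round(2))
    for q in ["rack","basket","basket_grip","basket_loop","hook_saddle","hook_sleeve","scale_plate","kitchen_scale","salt_shaker","mug","cup_full","garlic"]:
        for r in ctrl.find_in(n,q)[:1]:
            u,v=map(int,r["uv"]); 
            if 0<=u<640 and 0<=v<400: print(q,r["uv"],round(r["score"],2),P[v,u].round(3))
E
```

```text
{'time': 0.0, 'qpos': array([-1.35399687e+00,  2.87217100e-01,  1.57823443e+00, -6.55749174e-06,
        1.27862003e+00, -1.49977600e-01]), 'dq': array([ 0.00043666, -0.00079907,  0.00082235,  0.00094732, -0.0005504 ,
        0.00092443]), 'joint_efforts': array([-2.64784605e-03, -4.05988955e+01, -2.92624587e+01, -1.49307903e-04,
        5.97329563e-03, -2.83448998e-06]), 'eef_pos': array([ 0.24195162, -0.62941004,  0.22988181]), 'tcp_rot': array([ 9.83230471e-01,  1.82363111e-01, -4.45405189e-05, -1.23865895e-03]), 'contact_force': array([ 0.22100906, -0.48273302,  0.85279273]), 'wrist_torque': array([ 0.03228789, -0.00696983,  0.02182213]), 'finger_force': 0.0, 'opening': 1.0003735670829763}
side [368.92842959   0.         312.80157344] [ 0.343 -0.969  0.852] [ 0.13  0.83 -0.54]
rack [368.9, 219.8] 0.98 [ 0.574 -0.319  0.337]
basket [351.4, 276.7] 0.76 [ 0.563 -0.242  0.078]
basket_grip [355.3, 276.1] 0.74 [ 0.577 -0.236  0.07 ]
basket_loop [354.7, 275.4] 0.82 [ 0.565 -0.262  0.102]
hook_saddle [372.7, 215.4] 0.57 [ 0.586 -0.31   0.34 ]
hook_sleeve [372.8, 216.6] 0.85 [ 0.584 -0.31
[... 316 characters left out ...]

top [374.64462085   0.         314.12066563] [0.361 0.019 1.57 ] [ 0.11 -0.   -0.99]
rack [388.7, 175.6] 0.86 [ 0.583 -0.228  0.339]
basket [372.6, 199.2] 0.55 [ 0.532 -0.216  0.072]
basket_grip [378.8, 196.2] 0.54 [ 0.546 -0.242  0.061]
basket_loop [387.3, 176.2] 0.67 [ 0.579 -0.224  0.342]
hook_saddle [390.0, 178.8] 0.93 [ 0.572 -0.233  0.344]
hook_sleeve [386.7, 176.0] 0.66 [ 0.579 -0.22   0.344]
scale_plate [279.5, 191.2] 0.96 [0.565 0.164 0.02 ]
kitchen_scale [272.3, 191.6] 0.65 [0.564 0.193 0.022]
salt_shaker [320.2, 199.4] 0.4 [ 0.527 -0.007  0.09 ]
mug [422.1, 223.3] 0.72 [ 0.443 -0.434  0.01 ]
cup_full [206.1, 219.3] 0.61 [0.444 0.467 0.003]
garlic [373.4, 190.7] 0.39 [nan nan nan]
```

```bash
python3 -c "
import cv2,numpy as np
cv2.imwrite('pics/both.png',cv2.resize(np.vstack([cv2.imread('pics/side0.png'),cv2.imread('pics/top0.png')]),(480,600)))"
```

```text
(no output)
```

View pics/side0.png

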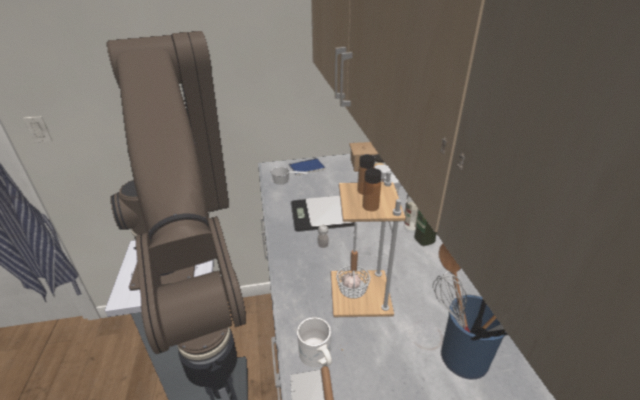

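View pics/top0.png

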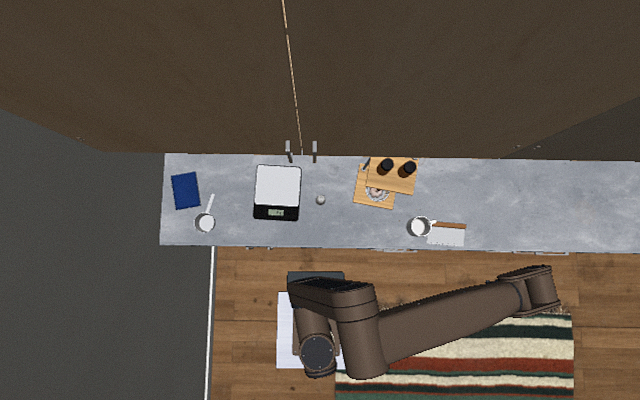

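The side view shows the basket hanging at about (353,277) and its grip at about (354,260), with the shelf at (370,203). In the top view the shelf is at (392,175), the plate at (278,185), the salt shaker at (320,200), the mug at (420,226) and the cup at (205,222). Next I'll fit these planes from the depth data.

```bash
python3 - <<'E'
from h import *
D={n:np.load(n+"0.npz") for n in("side","top")}
def rect(n,zl,zh,xr,yr,sat=None):
    P=D[n]["P"];im=D[n]["im"].astype(int)
    m=(P[...,2]>zl)&(P[...,2]<zh)&(P[...,0]>xr[0])&(P[...,0]<xr[1])&(P[...,1]>yr[0])&(P[...,1]<yr[1])
    if sat=="wood": m&=(im[...,0]-im[...,2]>50)
    if sat=="white": m&=(im.min(-1)>150)
    m=cv2.morphologyEx(m.astype(np.uint8),cv2.MORPH_OPEN,np.ones((3,3)))>0
    q=P[m]; r=cv2.minAreaRect(q[:,:2].astype(np.float32)); print(n,sat,m.sum(),"zmed",np.median(q[:,2]).round(4),np.array(r[0]).round(4),np.array(r[1]).round(3),round(r[2],1))
    return q
for n in D:
    rect(n,.30,.36,(.45,.8),(-.42,-.12),"wood")
    rect(n,.005,.025,(.45,.8),(-.42,-.08),"wood")
    rect(n,.01,.035,(.4,.75),(.05,.3),"white")
    P=D[n]["P"]; q=P[(abs(P[...,0]-.4)<.03)&(abs(P[...,1]-.0)<.08)]; print("table z",np.nanmedian(q[:,2]))
# grip wood in side
P=D["side"]["P"];im=D["side"]["im"].astype(int)
v,u=np.mgrid[:400,:640]
m=(u>346)&(u<362)&(v>245)&(v<272)&(im[...,0]-im[...,2]>40)&(P[...,2]>.07)&(P[...,2]<.2)
print(m.sum(),np.nanmedian(P[m],0),np.nanmin(P[m],0),np.nanmax(P[m],0))
c=cv2.resize(D["side"]["im"][150:330,300:440,::-1],None,fx=3.3,fy=3.3,interpolation=cv2.INTER_CUBIC);cv2.imwrite("pics/sc.png",c)
E
```

```text
side wood 1527 zmed 0.3406 [ 0.6003 -0.2453] [0.159 0.143] 79.8
side wood 1538 zmed 0.0136 [ 0.5921 -0.2443] [0.168 0.167] 79.6
side white 914 zmed 0.0208 [0.5691 0.1716] [0.187 0.136] 84.6
table z -0.0010843406978979786
top wood 1159 zmed 0.3425 [ 0.5913 -0.24  ] [0.159 0.121] 80.5
top wood 592 zmed 0.0155 [ 0.5949 -0.2414] [0.169 0.168] 80.1
top white 1670 zmed 0.0226 [0.5893 0.1707] [0.182 0.164] 87.6
table z 0.000859466761133465
75 [ 0.56727742 -0.24634993  0.14219382] [ 0.56140263 -0.24991748  0.10467931] [ 0.57566264 -0.23578523  0.16847262]
```

View pics/sc.png

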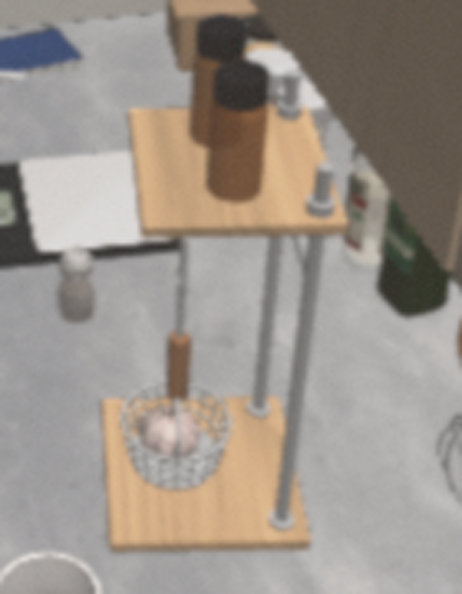

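The rack is yawed about -10°, with its origin near (0.554, -0.236). The board top is at z≈0.3415, so the pin tip is about 31.5 mm above the saddle. Next is the pre-grasp move.

```bash
cat >> h.py <<'E'
yaw=np.radians(-10); xh=np.array([np.cos(yaw),np.sin(yaw),0]); yh=np.array([-xh[1],xh[0],0]); zh=np.array([0,0,1.])
O=np.array([.554,-.236,0.])
def rot(tilt=40,yawdeg=-10):
    a=np.radians(yawdeg);t=np.radians(tilt); X=np.array([np.cos(a),np.sin(a),0]);Y=np.array([-X[1],X[0],0])
    z=np.sin(t)*X-np.cos(t)*zh; y=-Y; return np.stack([np.cross(y,z),y,z],1)
def delta(grasp,Rt,back=0.):
    "grasp point target -> shift, rotvec in present tool axes"
    s=ctrl.get_state(); Rn=R.from_quat(s["tcp_rot"]).as_matrix()
    tcp=np.asarray(grasp)+(0.019-back)*Rt[:,2]
    d=Rn.T@(tcp-s["eef_pos"]); r=R.from_matrix(Rn.T@Rt).as_rotvec()
    print("t",round(s["time"],2),"tcp",s["eef_pos"].round(4),"-> shift",d.round(4),"rot",r.round(4),"F",s["contact_force"].round(2),"open",round(s["opening"],3))
E
python3 - <<'E'
from h import *
g=O+.010*xh+.125*zh; print(g)
delta(g,rot(),.13)
E
```

```text
[ 0.56384808 -0.23773648  0.125     ]
t 1.3 tcp [ 0.2421 -0.6301  0.2313] -> shift [ 0.3799 -0.2876  0.0213] rot [-0.1889  0.6807  0.519 ] F [-0.57 -0.7   0.17] open 1.004
```

Call:
carry_out(deltas=[0.03,-0.02,0.0,-0.03,0.1,0.08,0.075,-0.055,0.0,-0.06,0.22,0.17,0.12,-0.09,0.0,-0.1,0.35,0.27,0.165,-0.125,0.0,-0.13,0.46,0.35,0.21,-0.16,0.0,-0.15,0.55,0.42], grip=100)

```text
time: 1.92
eef_pos: [0.3812, -0.4041, 0.2315]
tcp_rot: [0.959, -0.033, 0.28, 0.023]
contact_force: [1.6, 0.2, 0.0]
opening: 1.001
finger_force: 0.0
```

```bash
python3 - <<'E'
from h import *
g=O+.010*xh+.125*zh
delta(g,rot(),.13)
E
```

```text
t 1.93 tcp [ 0.3812 -0.4041  0.2315] -> shift [ 0.0741 -0.1873  0.067 ] rot [-0.0369  0.1282  0.095 ] F [1.63 0.17 0.04] open 1.001
```

Call:
carry_out(deltas=[0.015,-0.04,0.013,-0.01,0.03,0.02,0.03,-0.08,0.027,-0.02,0.06,0.045,0.05,-0.13,0.045,-0.03,0.1,0.07,0.067,-0.17,0.06,-0.037,0.128,0.095,0.074,-0.187,0.067,-0.037,0.128,0.095])

```text
time: 2.55
eef_pos: [0.4927, -0.2238, 0.2087]
tcp_rot: [0.937, -0.079, 0.339, 0.029]
contact_force: [0.1, 0.2, 0.0]
opening: 0.994
finger_force: 0.0
```

```bash
python3 - <<'E'
from h import *
g=O+.010*xh+.125*zh
im,d,K,T=cam("wrist"); P=cloud(d,K,T); np.savez("w1.npz",P=P,im=im,d=d,K=K,T=T); cv2.imwrite("pics/w1.png",im[...,::-1])
delta(g,rot(),.13)
for q in ["basket_grip","basket_loop","hook_sleeve","hook_saddle","garlic"]:
    for r in ctrl.find_in("wrist",q)[:1]:
        u,v=map(int,r["uv"]); print(q,r["uv"],round(r["score"],2),P[v,u].round(3))
print("pred grip",proj(g,K,T),"loop",proj(O+.01*xh+.285*zh,K,T),"tip",proj(O-.005*xh+.3165*zh,K,T))
E
```

```text
t 2.6 tcp [ 0.4931 -0.2229  0.2085] -> shift [ 0.0016  0.0023 -0.0006] rot [-0.0054  0.0043  0.0051] F [0.94 0.15 0.71] open 1.002
basket_grip [321.9, 170.7] 0.8 [ 0.564 -0.236  0.169]
basket_loop [323.3, 175.9] 0.92 [ 0.562 -0.237  0.164]
hook_sleeve [305.8, 169.4] 0.87 [ 0.616 -0.229  0.071]
hook_saddle [303.9, 171.1] 0.61 [ 0.642 -0.228  0.016]
garlic [318.3, 219.9] 0.77 [ 0.56  -0.233  0.074]
pred grip [322.88802962 194.35171565] loop [325.94856917  23.78231598] tip [327.96962666 -41.54509411]
```

View pics/w1.png

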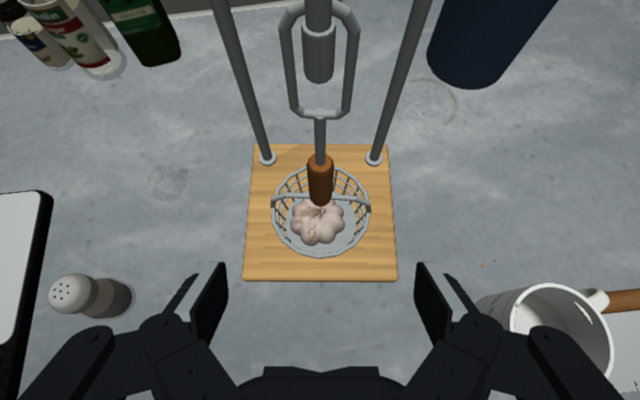

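The wrist view shows the grip at (320,180), the garlic at (318,220), the loop at (319,0–115) and the sleeve at (319,25–80). I'll check these positions with the depth data.

```bash
python3 - <<'E'
from h import *
w=np.load("w1.npz"); P=w["P"];K=w["K"];T=w["T"]
Rk=np.stack([xh,yh,zh],1); Q=(P-O)@Rk  # rack frame
for name,(u0,u1,v0,v1),zr in [("grip",(305,335,153,205),(.08,.2)),("loopL",(278,296,25,100),(.2,.32)),("loopR",(342,360,25,100),(.2,.32)),("sleeve",(302,336,25,80),(.2,.36)),("pin/rod",(305,335,0,22),(.2,.36)),("stem",(314,326,120,150),(.15,.3)),("topL",(285,304,0,18),(.2,.36)),("loopbot",(297,345,104,120),(.15,.3)),("footL",(240,400,150,283),(-.01,.03))]:
    q=Q[v0:v1,u0:u1].reshape(-1,3); q=q[(q[:,2]>zr[0])&(q[:,2]<zr[1])&(q[:,0]<.14)]
    print(name,len(q),np.median(q,0).round(4),q.min(0).round(4),q.max(0).round(4)) if len(q) else print(name,0)
B=O+.010*xh+.027*zh
for h in (74,142,196,255.5): print(h,proj(B+h/1e3*zh,K,T).round(1))
for z in (.276,.297,.3165): print(z,proj(O-.0105*xh+z*zh,K,T).round(1))
E
```

```text
grip 1254 [0.0106 0.0023 0.1573] [ 0.0066 -0.0099  0.1033] [0.0238 0.0156 0.1866]
loopL 836 [0.0152 0.0158 0.2639] [0.0131 0.0128 0.2353] [0.0182 0.0186 0.2803]
loopR 876 [ 0.0139 -0.0105  0.2647] [ 0.0119 -0.0133  0.2372] [ 0.017  -0.0068  0.2825]
sleeve 1736 [-0.0084  0.0026  0.2906] [-0.0107 -0.0028  0.2764] [-0.0033  0.0082  0.3004]
pin/rod 644 [-0.0073  0.0023  0.3035] [-0.0095 -0.0029  0.2751] [0.0266 0.0066 0.3079]
stem 349 [0.014  0.0023 0.2074] [ 0.0125 -0.0009  0.1858] [0.0167 0.006  0.2223]
topL 275 [0.0153 0.0111 0.2864] [0.0134 0.0081 0.2803] [0.0282 0.0151 0.2899]
loopbot 508 [0.0153 0.002  0.225 ] [ 0.0128 -0.0105  0.2203] [0.0205 0.0145 0.2351]
footL 14936 [0.0191 0.0033 0.0152] [-0.0445 -0.0994 -0.0023] [0.1248 0.107  0.03  ]
74 [322.7 204.7]
142 [323.3 170. ]
196 [324.1 124.5]
255.5 [325.8  29.7]
0.276 [325.6  87.2]
0.297 [326.6  39.1]
0.3165 [328.  -26.7]
```

```bash
cat >> h.py <<'E'
O=O+.0023*yh+.001*xh
E
python3 - <<'E'
from h import *
w=np.load("w1.npz"); P=w["P"];K=w["K"];T=w["T"];im=w["im"].astype(int)
Q=(P-O)@np.stack([xh,yh,zh],1)
m=(im[...,0]-im[...,2]>40)&(Q[...,2]>.08)&(abs(Q[...,1])<.014)&(Q[...,0]<.05)
q=Q[m];print(m.sum(),q.min(0).round(4),q.max(0).round(4),np.median(q[abs(q[:,2]-.13)<.02],0).round(4))
B=O+.016*xh+.027*zh
for h in (74,142,196,255.5): print(h,proj(B+h/1e3*zh,K,T).round(1))
delta(O+.016*xh+.126*zh,rot(),.0)
delta(O+.016*xh+.126*zh,rot(),.06)
E
```

```text
394 [ 0.0063 -0.0097  0.1226] [0.0228 0.0101 0.1886] [0.0137 0.0091 0.1447]
74 [320.1 197.3]
142 [320. 161.]
196 [319.9 113.6]
255.5 [319.7  15.8]
t 2.85 tcp [ 0.4923 -0.2275  0.2098] -> shift [ 0.0072 -0.0046  0.1341] rot [-0.0002  0.0029  0.0028] F [-0.02 -0.22 -0.15] open 0.999
t 2.85 tcp [ 0.4923 -0.2275  0.2098] -> shift [ 0.0071 -0.0046  0.0741] rot [-0.0002  0.0029  0.0028] F [-0.02 -0.22 -0.15] open 0.999
```

Call:
carry_out(deltas=[0.002,-0.001,0.02,0,0,0,0.004,-0.003,0.045,0,0,0,0.007,-0.004,0.065,0,0.003,0.003,0.007,-0.004,0.074,0,0.003,0.003,0.007,-0.004,0.074,0,0.003,0.003])

```text
time: 3.48
eef_pos: [0.5448, -0.2323, 0.1565]
tcp_rot: [0.936, -0.082, 0.34, 0.029]
contact_force: [-0.1, 0.3, -0.2]
opening: 1.002
finger_force: 0.0
```

Call:
carry_out(deltas=[0,0,0,0,0,0,0,0,0,0,0,0])

```text
time: 3.72
eef_pos: [0.545, -0.232, 0.1578]
tcp_rot: [0.936, -0.082, 0.341, 0.03]
contact_force: [-0.1, 0.7, -0.2]
opening: 0.997
finger_force: 0.0
```

```bash
python3 - <<'E'
from h import *
im,d,K,T=cam("wrist"); P=cloud(d,K,T); np.savez("w2.npz",P=P,im=im,d=d,K=K,T=T); cv2.imwrite("pics/w2.png",im[...,::-1])
Q=(P-O)@np.stack([xh,yh,zh],1)
# basket grip/stem/loop slices by height
for z in np.arange(.10,.30,.01):
    m=(abs(Q[...,2]-z)<.005)&(abs(Q[...,1])<.03)&(Q[...,0]<.04)&(Q[...,0]>-.03)
    q=Q[m]
    if len(q)>10: print(round(z,3),len(q),"x med/min",np.median(q[:,0]).round(4),np.percentile(q[:,0],3).round(4),"y",np.percentile(q[:,1],[2,98]).round(4))
q=Q[(Q[...,2]>-.01)&(Q[...,2]<.03)&(abs(Q[...,1])<.07)&(Q[...,0]<.1)]; print("foot z",np.median(q[:,2]))
delta(O+.016*xh+.126*zh,rot(),.0)
E
```

```text
0.1 115 x med/min 0.0152 0.0123 y [-0.0296  0.0299]
0.11 398 x med/min 0.0153 0.0065 y [-0.0283  0.0283]
0.12 102 x med/min 0.0073 0.0062 y [-0.0088  0.0089]
0.13 119 x med/min 0.0073 0.0061 y [-0.009   0.0084]
0.14 136 x med/min 0.0073 0.0062 y [-0.0092  0.0088]
0.15 158 x med/min 0.0072 0.006 y [-0.0091  0.0089]
0.16 284 x med/min 0.0078 0.0061 y [-0.0092  0.0096]
0.17 744 x med/min 0.0127 0.0076 y [-0.0079  0.0084]
0.18 110 x med/min 0.0129 0.0121 y [-0.0032  0.0033]
0.19 138 x med/min 0.0128 0.0121 y [-0.003   0.0035]
0.2 168 x med/min 0.0128 0.0121 y [-0.0031  0.0036]
0.21 205 x med/min 0.0128 0.012 y [-0.003   0.0035]
0.22 753 x med/min 0.0137 0.0121 y [-0.0096  0.0095]
0.23 986 x med/min 0.0143 0.0124 y [-0.0147  0.0153]
0.24 686 x med/min 0.0138 0.0122 y [-0.015   0.0158]
0.25 948 x med/min 0.0138 0.0122 y [-0.0151  0.0158]
0.26 1322 x med/min 0.0137 0.012 y [-0.0151  0.0158]
0.27 2013 x med/min 0.0136 0.0119 y [-0.0151  0.0158]
0.28 1421 x med/min 0.0131 -0.0099 y [-0.015   0.0156]
foot z 0.014988674493951415
t 3.77 tcp [ 0.545  -0.2319  0.1577] -> shift [-0.0001  0.0002  0.0604] rot [-0.0007 -0.0006  0.0004] F [ 0.54 -0.62 -0.51] open 1.001
```

View pics/w2.png

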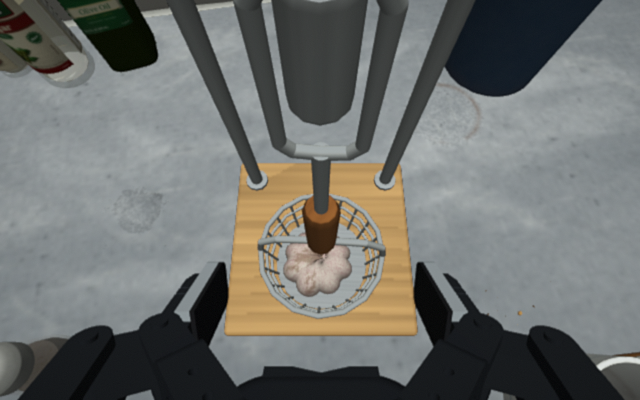

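The second wrist view matches the model: the grip is centred at (321,225) and the garlic is inside at (318,268). I'll go in and close.

Call:
carry_out(deltas=[0,0,0.015,0,0,0,0,0,0.035,0,0,0,0,0,0.05,0,0,0,0,0,0.06,0,0,0,0,0,0.06,0,0,0])

```text
time: 4.4
eef_pos: [0.583, -0.2381, 0.1106]
tcp_rot: [0.936, -0.082, 0.34, 0.029]
contact_force: [-0.0, -0.3, -0.3]
opening: 1.001
finger_force: 0.0
```

Call:
carry_out(deltas=[0,0,0,0,0,0,0,0,0,0,0,0,0,0,0,0,0,0,0,0,0,0,0,0,0,0,0,0,0,0], grip=10, grip_force=50)

```text
time: 5.03
eef_pos: [0.5832, -0.2385, 0.1114]
tcp_rot: [0.936, -0.082, 0.341, 0.029]
contact_force: [-0.4, -0.1, 0.9]
opening: 0.217
finger_force: 48.8
```

```bash
python3 - <<'E'
from h import *
s=ctrl.get_state();print(s["finger_force"],s["wrist_torque"])
print((R.from_quat(s["tcp_rot"]).as_matrix().T).round(4))
delta(O+.016*xh+.126*zh,rot(),.0)
E
```

```text
48.779886960983276 [ 0.0310426   0.20704867 -0.01292384]
[[ 7.543e-01 -1.328e-01  6.429e-01]
 [-1.729e-01 -9.849e-01 -7.000e-04]
 [ 6.334e-01 -1.106e-01 -7.659e-01]]
t 5.03 tcp [ 0.5832 -0.2385  0.1114] -> shift [ 0.0001  0.0003 -0.    ] rot [-0.001  -0.0002  0.0002] F [-0.36 -0.07  0.85] open 0.217
```

Call:
carry_out(deltas=[0.0023,0,-0.0028,0,0,0,0.0058,0,-0.0069,0,0,0,0.0103,0,-0.0123,0,0,0,0.0154,0,-0.0184,0,0,0,0.018,0,-0.0214,0,0,0])

```text
time: 5.65
eef_pos: [0.5834, -0.2385, 0.14]
tcp_rot: [0.936, -0.081, 0.341, 0.029]
contact_force: [0.3, -0.1, -2.5]
opening: 0.221
finger_force: 48.8
```

Call:
carry_out(deltas=[0.0026,0,-0.0031,0,0,0,0.0051,0,-0.0061,0,0,0,0.0051,0,-0.0061,0,0,0,0.0051,0,-0.0061,0,0,0])

```text
time: 6.15
eef_pos: [0.583, -0.2382, 0.1467]
tcp_rot: [0.936, -0.082, 0.34, 0.029]
contact_force: [0.4, -0.1, -1.8]
opening: 0.223
finger_force: 48.8
```

```bash
python3 - <<'E'
from h import *
im,d,K,T=cam("wrist"); P=cloud(d,K,T); cv2.imwrite("pics/w3.png",im[...,::-1])
Q=(P-O)@np.stack([xh,yh,zh],1)
for z in np.arange(.15,.36,.01):
    m=(abs(Q[...,2]-z)<.005)&(abs(Q[...,1])<.03)&(Q[...,0]<.04)&(Q[...,0]>-.03)
    q=Q[m]
    if len(q)>10: print(round(z,3),len(q),"x med/min",np.median(q[:,0]).round(4),np.percentile(q[:,0],3).round(4),"y",np.percentile(q[:,1],[2,98]).round(4))
# loop bottom wire lower/stem: edge
s=ctrl.get_state(); print(s["wrist_torque"])
delta(O+.016*xh+.162*zh,rot(),.0)
im,d,K,T=cam("side"); P=cloud(d,K,T)
c=cv2.resize(im[180:290,300:440,::-1],None,fx=5,fy=5,interpolation=cv2.INTER_CUBIC);cv2.imwrite("pics/s3.png",c)
E
```

```text
0.16 48 x med/min 0.0242 0.0222 y [-0.0219  0.0237]
0.17 181 x med/min 0.017 0.0139 y [-0.0222  0.0236]
0.18 188 x med/min 0.0064 -0.0149 y [-0.0299  0.0297]
0.19 2142 x med/min 0.0022 -0.0101 y [-0.0298  0.0298]
0.2 545 x med/min 0.0016 -0.0005 y [-0.0297  0.0229]
0.21 1282 x med/min -0.0039 -0.0071 y [-0.0207  0.0219]
0.22 3215 x med/min -0.0121 -0.0168 y [-0.0199  0.0212]
0.23 537 x med/min -0.0151 -0.0156 y [-0.019   0.0203]
0.26 732 x med/min 0.015 0.0129 y [-0.0095  0.0113]
[ 0.08265642  0.51910184 -0.03725641]
t 6.2 tcp [ 0.5829 -0.2382  0.1465] -> shift [ 0.0009  0.0006 -0.0005] rot [-0.0017  0.001   0.    ] F [ 0.39 -0.68 -3.14] open 0.218
```

View pics/w3.png

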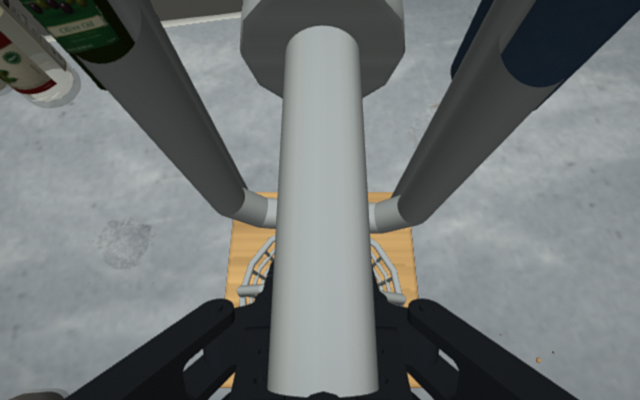

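The wrist view now shows the loop's sides and its lower wire (row 210), partly hidden by a grey column at u≈320. I'll identify that column from depth and check the side view.

```bash
python3 - <<'E'
from h import *
im,d,K,T=cam("wrist"); P=cloud(d,K,T)
Q=(P-O)@np.stack([xh,yh,zh],1)
print("cam",((T[:3,3]-O)@np.stack([xh,yh,zh],1)).round(4), (T[:3,2]).round(2))
for v in (10,60,100,150,200,250,300,390): print(v,d[v,320].round(4),Q[v,320].round(4))
print(d[60,260],Q[60,260],d[210,262],Q[210,262].round(4),d[100,150],Q[100,150].round(4))
E
```

```text
cam [-0.0013  0.0005  0.3081] [ 0.36 -0.06 -0.93]
10 0.0 [nan nan nan]
60 0.0 [nan nan nan]
100 0.0 [nan nan nan]
150 0.0 [nan nan nan]
200 0.0 [nan nan nan]
250 0.0 [nan nan nan]
300 0.0 [nan nan nan]
390 0.0788 [-0.0151  0.0008  0.2178]
0.0 [nan nan nan] 0.0 [nan nan nan] 0.0 [nan nan nan]
```

View pics/s3.png

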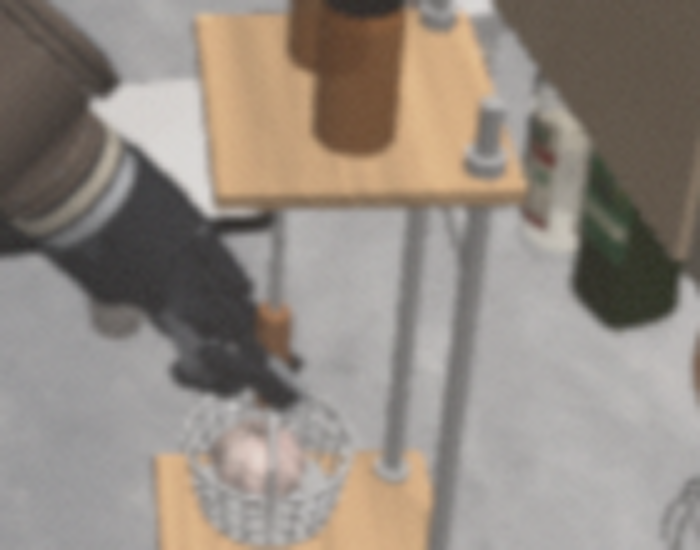

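Call:
carry_out(deltas=[0.0005,0,-0.0006,0,0,0,-0.0018,0,-0.0025,0,0,0,-0.0048,0,-0.0051,0,0,0,-0.0079,0,-0.0077,0,0,0,-0.0095,0,-0.009,0,0,0])

```text
time: 6.92
eef_pos: [0.5698, -0.236, 0.1477]
tcp_rot: [0.936, -0.082, 0.341, 0.029]
contact_force: [-0.3, -0.2, -2.0]
opening: 0.223
finger_force: 48.8
```

```bash
python3 - <<'E'
from h import *
s=ctrl.get_state(); print(s["wrist_torque"])
delta(O-.054*xh+.1617*zh,rot(),.0)
E
```

```text
[ 0.12536892  0.52970258 -0.01230077]
t 6.92 tcp [ 0.5698 -0.236   0.1477] -> shift [-0.0435  0.0004 -0.0358] rot [-0.0014  0.0005  0.0001] F [-0.32 -0.24 -2.  ] open 0.223
```

Call:
carry_out(deltas=[-0.0023,0,-0.0019,0,0,0,-0.0046,0,-0.0039,0,0,0,-0.0069,0,-0.0058,0,0,0,-0.0092,0,-0.0077,0,0,0,-0.0115,0,-0.0096,0,0,0])

```text
time: 7.55
eef_pos: [0.5552, -0.2334, 0.1476]
tcp_rot: [0.936, -0.082, 0.341, 0.029]
contact_force: [-0.5, -0.1, -2.5]
opening: 0.223
finger_force: 48.8
```

```bash
python3 - <<'E'
from h import *
s=ctrl.get_state(); print(s["wrist_torque"])
delta(O-.054*xh+.1617*zh,rot(),.0)
E
```

```text
[ 0.10566248  0.57806794 -0.04408591]
t 7.55 tcp [ 0.5552 -0.2334  0.1476] -> shift [-0.0322  0.0004 -0.0263] rot [-0.0014  0.0005  0.0002] F [-0.53 -0.1  -2.48] open 0.223
```

Call:
carry_out(deltas=[-0.0046,0,-0.0039,0,0,0,-0.0115,0,-0.0096,0,0,0,-0.0215,0,-0.018,0,0,0,-0.031,0,-0.026,0,0,0,-0.04,0,-0.0336,0,0,0])

```text
time: 8.18
eef_pos: [0.503, -0.2242, 0.1476]
tcp_rot: [0.936, -0.082, 0.341, 0.029]
contact_force: [0.8, -0.4, -2.5]
opening: 0.215
finger_force: 48.8
```

```bash
python3 - <<'E'
from h import *
n=np.load("top0.npz");P=n["P"]
m=(P[...,2]>.07)&(P[...,2]<.1)&(abs(P[...,0]-.527)<.04)&(abs(P[...,1]+.01)<.05);print("salt",np.median(P[m],0))
pl=np.array([.589,.171,0])
for t,y in [(40,-10),(40,10)]:
    print(t,y)
    delta([.47,-.05,.26],rot(t,y)); delta(pl+[0,0,.26],rot(t,y))
# basket tilt check from side
E
```

```text
salt [ 0.5296454  -0.01054885  0.08546242]
40 -10
t 8.18 tcp [ 0.503  -0.2242  0.1476] -> shift [ 0.0241 -0.166  -0.1072] rot [-0.0012  0.0005  0.0001] F [ 0.83 -0.43 -2.49] open 0.215
t 8.18 tcp [ 0.503  -0.2242  0.1476] -> shift [ 0.0846 -0.4042 -0.0563] rot [-0.0012  0.0005  0.0001] F [ 0.83 -0.43 -2.49] open 0.215
40 10
t 8.18 tcp [ 0.503  -0.2242  0.1476] -> shift [ 0.0236 -0.1702 -0.1077] rot [ 0.2231  0.0003 -0.2673] F [ 0.83 -0.43 -2.49] open 0.215
t 8.18 tcp [ 0.503  -0.2242  0.1476] -> shift [ 0.084  -0.4084 -0.0568] rot [ 0.2231  0.0003 -0.2673] F [ 0.83 -0.43 -2.49] open 0.215
```

Call:
carry_out(deltas=[0.004,0,-0.005,0,0,0,0.013,-0.005,-0.016,0,0,0,0.026,-0.015,-0.031,0,0,0,0.038,-0.035,-0.046,0,0,0,0.045,-0.065,-0.056,0,0,0])

```text
time: 8.8
eef_pos: [0.5144, -0.1607, 0.222]
tcp_rot: [0.936, -0.082, 0.342, 0.03]
contact_force: [-0.9, -1.0, -3.0]
opening: 0.217
finger_force: 49.0
```

Call:
carry_out(deltas=[0.004,-0.035,-0.004,0,0,0,0.006,-0.07,-0.006,0,0,0,0.009,-0.11,-0.006,0,0,0,0.012,-0.15,-0.006,0,0,0,0.016,-0.19,-0.004,0,0,0])

```text
time: 9.43
eef_pos: [0.5564, 0.0266, 0.2342]
tcp_rot: [0.936, -0.082, 0.341, 0.029]
contact_force: [1.8, -0.9, -3.0]
opening: 0.214
finger_force: 49.0
```

```bash
python3 - <<'E'
from h import *
delta([.589,.171,.24],rot()); delta([.589,.171,.14],rot())
E
```

```text
t 9.43 tcp [0.5564 0.0266 0.2342] -> shift [ 0.009  -0.1478  0.0194] rot [-0.0017 -0.0006 -0.0009] F [ 1.78 -0.91 -3.02] open 0.214
t 9.43 tcp [0.5564 0.0266 0.2342] -> shift [-0.0553 -0.1476  0.0959] rot [-0.0017 -0.0006 -0.0009] F [ 1.78 -0.91 -3.02] open 0.214
```

Call:
carry_out(deltas=[0.002,-0.04,0.003,0,0,0,0.004,-0.08,0.006,0,0,0,0.006,-0.115,0.01,0,0,0,0.008,-0.135,0.015,0,0,0,0.009,-0.142,0.018,0,0,0])

```text
time: 10.05
eef_pos: [0.5991, 0.1632, 0.2256]
tcp_rot: [0.936, -0.081, 0.341, 0.029]
contact_force: [0.5, -0.0, -2.8]
opening: 0.217
finger_force: 49.1
```

Call:
carry_out(deltas=[0,0,0,0,0,0,0,0,0,0,0,0,0,0,0,0,0,0])

```text
time: 10.42
eef_pos: [0.5987, 0.1611, 0.2255]
tcp_rot: [0.936, -0.082, 0.341, 0.029]
contact_force: [-0.4, 0.6, -2.4]
opening: 0.216
finger_force: 49.1
```

```bash
python3 - <<'E'
from h import *
delta([.589,.171,.14],rot())
im,d,K,T=cam("top"); P=cloud(d,K,T); np.savez("t4.npz",P=P)
im2,d2,K2,T2=cam("side")
v=np.hstack([cv2.resize(im[140:260,180:380],None,fx=2,fy=2),cv2.resize(im2[130:250,240:440],None,fx=2,fy=2)]);cv2.imwrite("pics/b4.png",v[...,::-1])
for n in ("top","side"):
    for r in ctrl.find_in(n,"scale_plate")[:1]: print(n,r)
E
```

```text
t 10.43 tcp [0.5987 0.1611 0.2255] -> shift [-0.0636 -0.008   0.0772] rot [-0.0007  0.0003 -0.0009] F [-0.36  0.63 -2.43] open 0.216
top {'uv': [290.5, 192.7], 'score': 0.82}
side {'uv': [315.1, 215.8], 'score': 0.96}
```

View pics/b4.png

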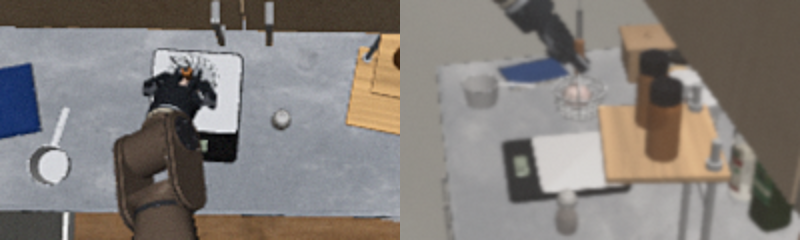

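The basket hangs upright over the plate at about (187,72) in the top half of the picture, with the garlic visible inside in the side half at about (580,93). I'll lower it in decelerating steps.

Call:
carry_out(deltas=[-0.006,-0.003,0.007,0,0,0,-0.018,-0.006,0.022,0,0,0,-0.033,-0.008,0.04,0,0,0,-0.046,-0.008,0.056,0,0,0,-0.056,-0.008,0.068,0,0,0])

```text
time: 11.25
eef_pos: [0.6002, 0.1699, 0.1351]
tcp_rot: [0.937, -0.081, 0.34, 0.029]
contact_force: [-0.0, -0.6, -2.2]
opening: 0.217
finger_force: 49.1
```

Call:
carry_out(deltas=[-0.006,0,0.0072,0,0,0,-0.011,0,0.013,0,0,0,-0.014,0,0.0165,0,0,0,-0.0155,0,0.0185,0,0,0,-0.0155,0,0.0185,0,0,0])

```text
time: 11.88
eef_pos: [0.6011, 0.1698, 0.1132]
tcp_rot: [0.936, -0.082, 0.341, 0.029]
contact_force: [0.0, 0.1, -2.3]
opening: 0.219
finger_force: 49.1
```

```bash
python3 - <<'E'
from h import *
delta([.589,.171,.121],rot())
im,d,K,T=cam("side"); cv2.imwrite("pics/s5.png",cv2.resize(im[150:250,270:400,::-1],None,fx=5,fy=5,interpolation=cv2.INTER_CUBIC))
E
```

```text
t 11.88 tcp [0.6011 0.1698 0.1132] -> shift [-0.0042  0.0009  0.0052] rot [-0.0015  0.0002  0.0001] F [ 0.02  0.08 -2.26] open 0.219
```

View pics/s5.png

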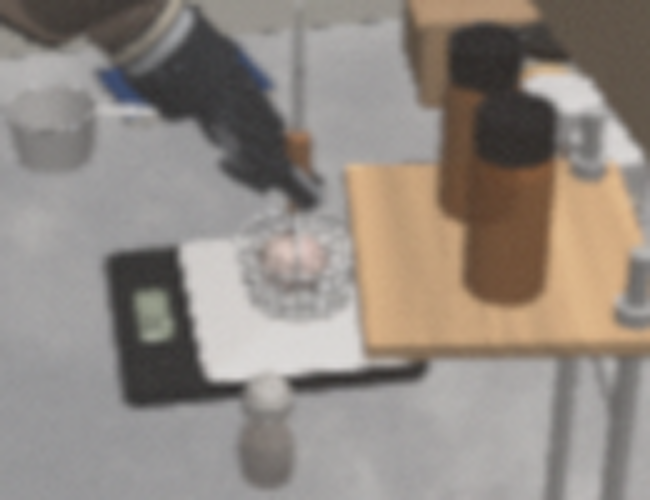

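The basket is just above the plate, upright, with the garlic at (295,260). I'll step down slowly to contact.

Call:
carry_out(deltas=[-0.001,0,0.0012,0,0,0,-0.0018,0,0.0021,0,0,0,-0.0025,0,0.0029,0,0,0,-0.0031,0,0.0037,0,0,0,-0.0035,0,0.0042,0,0,0])

```text
time: 12.55
eef_pos: [0.6009, 0.1697, 0.1074]
tcp_rot: [0.936, -0.082, 0.341, 0.029]
contact_force: [0.2, -0.8, -3.4]
opening: 0.219
finger_force: 49.1
```

Call:
carry_out(deltas=[-0.0002,0,0.0003,0,0,0,-0.0004,0,0.0005,0,0,0,-0.0006,0,0.0007,0,0,0,-0.0006,0,0.0008,0,0,0])

```text
time: 13.05
eef_pos: [0.6012, 0.1698, 0.107]
tcp_rot: [0.936, -0.082, 0.341, 0.029]
contact_force: [-0.9, -1.1, 0.0]
opening: 0.218
finger_force: 49.4
```

Call:
carry_out(deltas=[-0.0002,0,0.0003,0,0,0,-0.0003,0,0.0004,0,0,0,-0.0003,0,0.0004,0,0,0])

```text
time: 13.42
eef_pos: [0.6015, 0.1698, 0.107]
tcp_rot: [0.936, -0.082, 0.341, 0.029]
contact_force: [-4.4, -0.3, 6.0]
opening: 0.219
finger_force: 49.9
```

Call:
carry_out(deltas=[0.0003,0,-0.0004,0,0,0,0.0003,0,-0.0004,0,0,0], grip_force=20)

```text
time: 13.68
eef_pos: [0.6013, 0.1698, 0.107]
tcp_rot: [0.936, -0.082, 0.341, 0.029]
contact_force: [-3.5, 0.0, 3.8]
opening: 0.217
finger_force: 49.8
```

Call:
carry_out(deltas=[0,0,0,0,0,0,0,0,0,0,0,0,0,0,0,0,0,0,0,0,0,0,0,0], grip=32)

```text
time: 14.18
eef_pos: [0.601, 0.1698, 0.1064]
tcp_rot: [0.936, -0.082, 0.34, 0.029]
contact_force: [0.3, -0.3, 0.2]
opening: 0.317
finger_force: 0.0
```

Call:
carry_out(deltas=[0,0,0,0,0,0,0,0,0,0,0,0,0,0,0,0,0,0,0,0,0,0,0,0,0,0,0,0,0,0], grip=100)

```text
time: 14.8
eef_pos: [0.601, 0.1698, 0.1066]
tcp_rot: [0.936, -0.082, 0.341, 0.029]
contact_force: [0.3, 0.4, 0.4]
opening: 0.996
finger_force: 0.0
```

```bash
python3 - <<'E'
from h import *
im,d,K,T=cam("wrist"); P=cloud(d,K,T)
s=ctrl.get_state(); print(s["contact_force"],s["opening"])
c=np.array([.589,.171,0])
Q=(P-c)@np.stack([xh,yh,zh],1)
for z in np.arange(.10,.26,.02):
    m=(abs(Q[...,2]-z)<.006)&(abs(Q[...,1])<.018)&(abs(Q[...,0])<.025)
    q=Q[m]
    if len(q)>10: print(round(z,3),len(q),"x med",np.median(q[:,0]).round(4),"y",np.percentile(q[:,1],[2,98]).round(4))
E
```

```text
[0.13830119 0.16507335 0.26013723] 1.0041855137886364
0.1 257 x med -0.0003 y [-0.0178  0.0178]
0.12 50 x med -0.0085 y [-0.0068  0.0092]
0.14 72 x med -0.0085 y [-0.0067  0.0093]
0.16 1924 x med -0.003 y [-0.0076  0.0099]
0.18 169 x med -0.0026 y [-0.002   0.0042]
0.2 347 x med -0.0026 y [-0.0021  0.0043]
0.22 3466 x med -0.0003 y [-0.0077  0.0105]
```

The basket stands upright and free, centred within about 2 mm. I'll retreat along the tool axis.

Call:
carry_out(deltas=[0,0,-0.01,0,0,0,0,0,-0.03,0,0,0,0,0,-0.055,0,0,0,0,0,-0.08,0,0,0,0,0,-0.1,0,0,0])

```text
time: 15.48
eef_pos: [0.537, 0.1811, 0.1846]
tcp_rot: [0.936, -0.081, 0.341, 0.029]
contact_force: [-0.0, -0.2, 0.1]
opening: 0.999
finger_force: 0.0
```

Call:
carry_out(deltas=[0,0,-0.02,0,0,0,0,0,-0.035,0,0,0,0,0,-0.04,0,0,0,0,0,-0.04,0,0,0])

```text
time: 15.98
eef_pos: [0.5123, 0.1853, 0.214]
tcp_rot: [0.936, -0.082, 0.341, 0.029]
contact_force: [-0.2, 0.6, -0.2]
opening: 0.998
finger_force: 0.0
```

```bash
python3 - <<'E'
from h import *
im,d,K,T=cam("wrist"); P=cloud(d,K,T); cv2.imwrite("pics/w6.png",im[...,::-1])
im=im.astype(int)
m=(im.min(-1)>150)&(P[...,2]>.01)&(P[...,2]<.03)&(abs(P[...,0]-.589)<.13)&(abs(P[...,1]-.17)<.13)
m=cv2.morphologyEx(m.astype(np.uint8),cv2.MORPH_OPEN,np.ones((5,5)))>0
print(m.sum(),cv2.minAreaRect(P[m][:,:2].astype(np.float32)),np.median(P[m][:,2]))
q=P[(abs(P[...,2]-.2)<.02)&(np.hypot(P[...,0]-.589,P[...,1]-.171)<.02)];print("stem",len(q),np.median(q,0))
q=P[(abs(P[...,2]-.13)<.02)&(np.hypot(P[...,0]-.589,P[...,1]-.171)<.02)];print("grip",len(q),np.median(q,0))
E
```

```text
16421 ((0.5883129835128784, 0.17162185907363892), (0.18324366211891174, 0.16476134955883026), 87.56437683105469) 0.02255340649301435
stem 473 [0.58692316 0.17254037 0.20838266]
grip 424 [0.58138121 0.17402315 0.13209765]
```

View pics/w6.png

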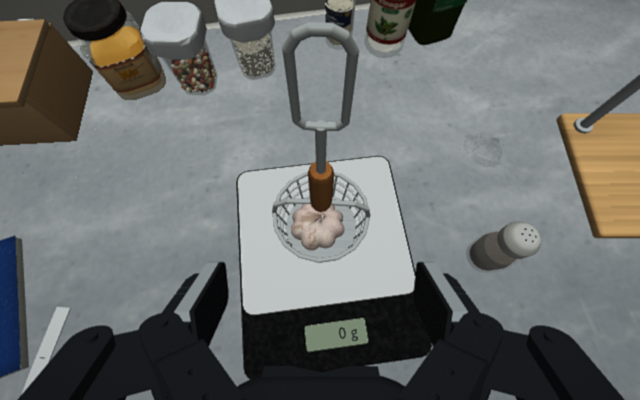

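The basket stands upright in the middle of the plate, at about (321,215), with the garlic inside and the hand clear. I'll hand the job in.

```bash
python3 -c "
from plant import ctrl
print(ctrl.sign_off())"
```

```text
the job is handed in; nothing more can be done
None
```

I unhooked the basket and set it upright within about 3 mm of the middle of the scale's plate, garlic still inside, and handed the job in after about 16 s; I saw no sign of contact with the rack, and the salt shaker, mug and cup were never touched.

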